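# Press a canister's gasket lid home and lift it by the knob to prove the seal

### The arm

A 6-joint arm with a two-finger parallel gripper is mounted at the origin on the work surface. World frame = base frame: x ahead of the robot, y to its left, z up, the work surface at z = 0. Lengths are in m, angles in rad, forces in N, time in s.
With the tool pointing down it reaches from about 0.25 to 0.775 m from the base axis. Payload 4 kg.
Tool frame: the origin (TCP) lies at the very end of the fingers, on their centre line; the grasp point (between the pads) lies 19 mm behind it; x points along the fingers, z is the direction in which the jaws open and shut, and the axes are right-handed (so a half turn about x gives the same grasp; the last joint's range is limited). The gripper opens to 85 mm and grips with 20 to 120 N. Pads are 22 mm wide; open, the fingers measure 114 mm over their backs; the gripper's body (76 mm by 85 mm) begins 54 mm behind the grasp point. The pads swing forward as they close: fully open they stand 13 mm farther back than shut.
Start: joints at [-1.231, 0.087, 1.371, -0, 1.684, -0.103], TCP at [0.236, -0.497, 0.231] pointing down, gripper open.
Joint ranges: [-3.1, 3.1], [-0.76, 2.03], [0.27, 2.55], [-1.08, 4.22], [0.17, 2.65], [-2.57, 2.57]. Speed limits (rad/s): [2.79, 2.79, 3.14, 3.14, 3.14, 3.14].

### API

Orientations are given as a unit quaternion [w, x, y, z].
In Python, from bench import sense, snapshot, close_job, search_frame, spot_point gives the robot as it stands.
- The arm moves only by the tool servo_tool, never from a script. Its argument "series" is one flat list of numbers, 5 for each row, row after row: the gripper's target within -1 to 1 (fully open at 1, half-way at 0, shut at -1), then the shift along the tool's x, y, z in units of 25 mm (1.0 is 25 mm), then the turn about the tool's x in units of 5 degrees (1.0 is 5 degrees). A call has exactly 10 rows; each row is the pose to reach, as a shift and turn from the pose measured when the call began, along the tool's axes at that moment; what a row does not reach only later rows make up. A row lasts 1/12 s, in which the tool goes at most 41.7 mm and 7.16 degrees, less where a joint would pass 70% of its speed; a pose out of reach is approached as far as the arm can. A call with a gripper value outside its range is refused whole. The fingers move at their own pace and stop on an object; "newtons" is the grip in N (left out, the last holds). Time passes only in rows, so rows that repeat a pose let the fingers close, or fill a call up. It gives the time, the measured TCP pose, the force and the opening at its end, in the units of the state.
- sense(): the state, without advancing time (a new reading comes with each control period).
- snapshot(name): name is "side" or "top"; returns a dict with "color" (400x640x3 uint8, red, green, blue), "z_map" (400x640 float32, m along the optical axis (not along the pixel's ray), 0 where there is no reading), "fx", "fy", "cx", "cy" (pixels), "dist_coeffs" ([k1, k2, p1, p2, k3] as OpenCV has them; the pictures are not rectified), "R" (3x3) and "t" (3): a world point X has camera coordinates R X + t. Camera axes: x right, y down, z forward; pixel columns grow to the right and rows downward; lengths in m; the calibration is good to about 2 mm. A picture is of the moment at which its call begins.
- close_job(): hands the job in, once; it reports no verdict.
Trained networks look in a picture, given as the dict that the camera call returned (one of the last four; its "shot" number tells which), for a name from the list of things; names that differ only in an ending like _2 or _b are one class to them, and where a whole thing is asked for, a point or a joint stands for the part that bears it (a point fixed in the world has none). Each returns a list of dicts, best first, with "score" (0 to 1); they miss things now and then, are a little off and sometimes report something else, mostly with a low value. They report only what shows in the picture. A call takes as long as a camera call. They do not tell look-alikes from the thing itself.
- search_frame(picture, thing): "centre" ([x, y, z] in m, in world coordinates, good to about 4 mm: the middle of the surface that is visible of it).
- spot_point(picture, thing): "centre" ([x, y, z] in m, in world coordinates, good to about 4 mm: a listed point, or the origin of a listed thing).
The state is a dict: "t": time; "joint_pos": joint angles; "joint_vel": joint speeds; "effort": joint torques, N m; "tool_pos": TCP position; "ee_rot": TCP orientation; "contact_force": force on the tool from outside, world axes, zero at the start; "ft_torque": the same for the moment, N m; "opening": finger opening in m.
Only numpy, scipy, OpenCV 4.12 (cv2) and the standard library are available. Lean on these libraries where they do the work, as an engineer would, in place of code of your own. Each camera call takes 0.05 s, during which the arm holds its last target. There are 200 camera calls.

### The job

The taller of the two wooden-lidded canisters in the packing crate has not been shut: while it stands in its cell, press its lid down fully home. Then prove the seal: take it by the lid's knob, lift it until its base is some 50 mm above the crate's rim, and finish still holding it there, upright and steady, lid still home. Leave the other pieces standing where they are.

Things in the scene. Friction and masses are not known exactly. Their poses are not given: they have to be found in the camera images.
- canister: The canister to shut and lift: off-white stoneware pot, straight-sided and round, 90 mm in diameter (93 mm at the rim) and 112 mm tall without its lid, all with lid about 0.4 to 0.6 kg. Origin at the centre of its underside, z up its axis; it stands upright in one cell of the crate.
- canister_lid (a joint): How far the tall canister's lid stands proud, m: 0 = fully home (disc on the pot's rim), at most 0.010; starts at 0.006 to 0.010, gasket showing. The lid is a wooden disc, 86 mm across, 14 mm thick; it slides along the axis only. The gasket drags steadily with about 10 N either way, no spring: push in with a little over 10 N; it stays where left, and once home a gentle lift does not draw it out.
- canister_knob: The round wooden knob fixed upright at the centre of that lid: plain cylinder 28 mm in diameter and 30 mm tall, flat on top. Origin at the centre of its foot on the lid's upper face, z up: the lid's face is here, the knob's top 30 mm higher. With the lid home this origin is 126 mm above the canister's underside.
- crate: Fixed open wooden packing crate, 252 (x) by 372 (y) mm outside, rim 60 mm high, board walls 9 mm, floor top 8 mm above the table. Cardboard dividers 4 mm thick and 52 mm high part it into 2 (along x) by 3 (along y) cells with centres 120 mm apart. Origin at the centre of its underside; x and y along its sides. Its other pieces stand in the other cells (one cell is empty).
- low_canister: Bystander in the crate: shut canister with the same wooden lid and knob, but low: pot 68 mm tall, 112 mm over the knob, 93 mm in diameter. Origin at the centre of its underside.
- gourd_vase: Bystander in the crate: white double-bellied vase, 110 mm tall, 80 mm in diameter. Origin at the centre of its underside.
- bottle_vase: Bystander in the crate: white bottle-shaped vase with a narrow neck, 112 mm tall, 74 mm in diameter. Origin at the centre of its underside.
- cup: Bystander in the crate: white cup without a handle, 78 mm tall, 76 mm across the rim. Origin at the centre of its underside.
- mug: Bystander on the bench beside the crate: white mug with a handle, 92 mm tall, 80 mm in diameter. Origin at the centre of its underside.
- bowl: Bystander on the bench beside the crate: terracotta bowl, 55 mm tall, 140 mm across. Origin at the centre of its underside.
There are look-alikes about, which are no part of the job. Leave any orange or yellow look-alike of the canister alone.

How it is judged:
On the way:
1. the tall canister's lid is pressed fully home while the canister stands in its cell of the crate (value of joint canister_lid below 0.002 m and height (world z) of canister below 0.02 m and angle between canister's own z axis and vertical below 0.09 rad), for 0.2 s.
At the end, for the whole second after the job is handed in: Held by its knob (over 1.5 N), the canister's base is 30 mm or more above the crate's rim (90 mm above the table), upright within 5 degrees, still (20 mm/s, 0.15 rad/s), lid home within 2 mm, touching neither crate nor other pieces; every other piece is within 30 mm of its start (value of joint canister_lid below 0.002 m and height (world z) of canister above 0.09 m and angle between canister's own z axis and vertical below 0.09 rad and linear speed of canister below 0.02 m/s and angular speed of canister below 0.15 rad/s and contact force between the fingers and canister_knob above 1.5 N and contact force between canister and crate below 0.05 N and contact force between canister and low_canister below 0.05 N and contact force between canister and gourd_vase below 0.05 N and contact force between canister and bottle_vase below 0.05 N and contact force between canister and cup below 0.05 N and distance of each of low_canister, gourd_vase, bottle_vase, cup, mug, bowl from where it was at the start of the episode below 0.03 m); the arm keeps its last pose, push and grip.
It fails at once if a piece in the crate or on the bench beside it is shifted by 30 mm or tipped over (distance of any of low_canister, gourd_vase, bottle_vase, cup, mug, bowl from where it was at the start of the episode above 0.03 m or angle between any of low_canister, gourd_vase, bottle_vase, cup, mug, bowl's own z axis and vertical above 0.5 rad).
It also fails if it takes over 48 s, if anything falls off the work surface, if the arm or the gripper's body presses on something with over 40 N, if the wrist force passes 120 N, or if a joint passes its speed limit or range.

## Working session

There is one attempt and no reset: what is moved stays moved. The work goes in short steps, Python scripts to look and compute and a tool call to move; the robot and the scene stay as the last step left them, time stands still between calls to the robot, and variables do not carry over. Pictures are saved under pics/ and viewed, about 8 in all and at most 12, crops included, and the job is handed in when it is done.

Besides the shell and the picture viewer there is one more tool, called by a JSON object that holds its "api" and its "payload", one argument or row to a line. servo_tool: Moves the arm, as the interface text tells. Its arguments: {"type":"object","properties":{"series":{"type":"array"},"newtons":{"type":"number"}},"required":["series"]}

```bash
mkdir -p pics
python3 - <<'E'
from bench import *
import cv2,numpy as np
s=sense(); print(s['t'],s['tool_pos'],s['ee_rot'],s['opening'],s['contact_force'])
for n in ['top','side']:
    p=snapshot(n); cv2.imwrite(f'pics/{n}1.png',p['color'][:,:,::-1]); print(n,p['t'])
    for th in ['canister','canister_knob','low_canister','crate']:
        for f in (search_frame,spot_point):
            print(th,f.__name__,[(np.round(d['centre'],3).tolist(),round(d['score'],2)) for d in f(p,th)][:4])
E
```

```text
0.0 [ 0.23550359 -0.496478    0.23013965] [ 0.59699418  0.37847099  0.59820338 -0.37750548] 0.08509603569377266 [-0.22702266  0.38512344  0.30323878]
top [-0.01509638  0.50075516  1.27374236]
canister call [([0.526, 0.134, 0.126], 0.84), ([0.365, 0.162, 0.125], 0.72), ([0.485, -0.026, 0.144], 0.7)]
canister call [([0.373, 0.17, -0.004], 0.9), ([0.498, -0.025, 0.012], 0.74)]
canister_knob call [([0.368, 0.17, 0.158], 0.54), ([0.488, -0.025, 0.171], 0.49), ([0.586, -0.272, 0.09], 0.23)]
canister_knob call [([0.497, -0.025, 0.147], 0.59), ([0.368, 0.174, 0.13], 0.41), ([0.544, 0.142, 0.129], 0.38)]
low_canister call [([0.583, -0.273, 0.091], 0.92), ([0.542, 0.49, 0.049], 0.57), ([0.496, -0.023, 0.14], 0.35)]
low_canister call [([0.593, -0.279, 0.009], 0.61)]
crate call [([0.556, -0.159, 0.005], 0.61)]
crate call [([0.55, -0.153, -0.004], 0.82)]
side [-0.38530468  0.31100402  1.33420918]
canister call [([0.345, 0.138, 0.077], 0.84)]
canister call [([0.368, 0.17, -0.001], 0.91), ([0.5, -0.025, 0.007], 0.36)]
canister_knob call []
canister_knob call []
low_canister call []
low_canister call []
crate call [([0.435, -0.191, 0.033], 0.75)]
crate call [([0.549, -0.153, -0.001], 0.74)]
```

View pics/top1.png

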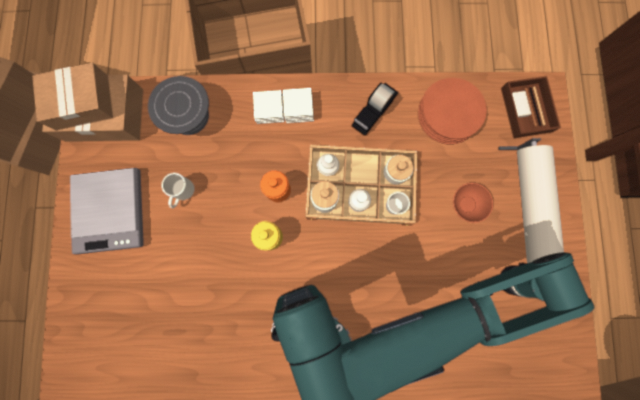

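View pics/side1.png

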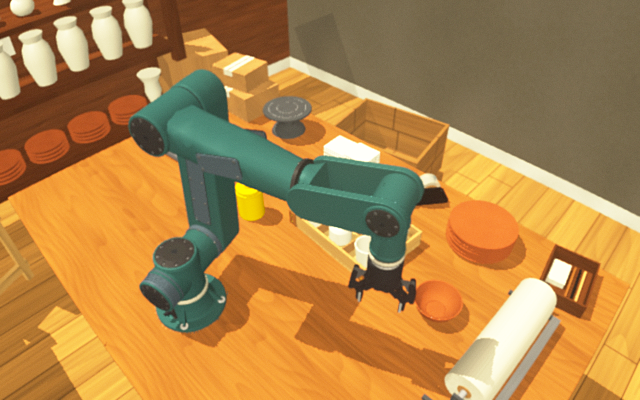

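The top view shows the crate at (307–418, 147–222). The tall canister is at about (325,195) and the low one at (399,168), with orange and yellow decoys outside the crate. Next I'll measure the knob by depth.

```bash
cat > h.py <<'E'
from bench import *
import cv2,numpy as np
from scipy.spatial.transform import Rotation as Ro
def cloud(p):
    K=np.array([[p['fx'],0,p['cx']],[0,p['fy'],p['cy']],[0,0,1]])
    v,u=np.mgrid[:400,:640]
    xy=cv2.undistortPoints(np.stack([u,v],-1).reshape(-1,1,2).astype(float),K,np.array(p['dist_coeffs'])).reshape(-1,2)
    z=p['z_map'].reshape(-1,1).astype(float)
    X=(np.c_[xy,np.ones(len(xy))]*z-p['t'])@np.array(p['R'])
    X[z[:,0]==0]=np.nan
    return X.reshape(400,640,3)
def rot(s=None):
    q=(s or sense())['ee_rot']; return Ro.from_quat([q[1],q[2],q[3],q[0]]).as_matrix()
def shift(target,s=None):
    s=s or sense(); return rot(s).T@(np.array(target)-s['tool_pos'])/0.025
E
python3 - <<'E'
from h import *
p=snapshot('top'); X=cloud(p)
near=np.hypot(X[...,0]-.493,X[...,1]+.025)<.06
for lo,hi in [(.16,.2),(.13,.155)]:
    m=near&(X[...,2]>lo)&(X[...,2]<hi); P=X[m]
    print(m.sum(),np.median(P,0),P.min(0),P.max(0)); 
    if lo==.16: print(np.round(P[:40],4))
print(np.round(rot(),4))
for z in (.26,): print(shift([.495,-.026,z]))
im=p['color'][120:240,280:440]; cv2.imwrite('pics/crop.png',cv2.resize(im,(800,600),interpolation=cv2.INTER_CUBIC)[:,:,::-1])
E
```

```text
60 [ 0.4967993  -0.02178358  0.17003726] [ 0.48470117 -0.032715    0.16311345] [ 0.50966453 -0.01082857  0.17524538]
[[ 0.5095 -0.0173  0.1703]
 [ 0.509  -0.0204  0.1728]
 [ 0.5097 -0.0235  0.1688]
 [ 0.5095 -0.0266  0.1693]
 [ 0.5065 -0.0141  0.1697]
 [ 0.5067 -0.0173  0.1681]
 [ 0.5063 -0.0204  0.1701]
 [ 0.5059 -0.0234  0.1724]
 [ 0.5059 -0.0266  0.1722]
 [ 0.5065 -0.0297  0.1683]
 [ 0.5031 -0.011   0.1712]
 [ 0.5032 -0.0141  0.1701]
 [ 0.5027 -0.0172  0.1728]
 [ 0.5033 -0.0203  0.1693]
 [ 0.5038 -0.0235  0.1662]
 [ 0.5032 -0.0265  0.1692]
 [ 0.5032 -0.0297  0.1692]
 [ 0.5026 -0.0327  0.1723]
 [ 0.4997 -0.011   0.1729]
 [ 0.4997 -0.0141  0.1722]
 [ 0.4999 -0.0172  0.1708]
 [ 0.5006 -0.0203  0.1667]
 [ 0.5    -0.0234  0.1701]
 [ 0.5    -0.0265  0.1696]
 [ 0.4996 -0.0296  0.172 ]
 [ 0.4996 -0.0327  0.1717]
 [ 0.4969 -0.0109  0.1707]
 [ 0.4973 -0.014   0.1677]
 [ 0.4975 -0.0171  0.1666]
 [ 0.4967 -0.0202  0.1711]
 [ 0.4963 -0.0233  0.1733]
 [ 0.4968 -0.0264  0.17  ]
 [ 0.4968 -0.0296  0.1697]
 [ 0.4966 -0.0326  0.1708]
 [ 0.4932 -0.0109  0.1738]
 [ 0.4938 -0.014   0.1703]
 [ 0.4937 -0.0171  0.1703]
 [ 0.4941 -0.0202  0.1676]
 [ 0.4942 -0.0233  0.1669]
 [ 0.4937 -0.0264  0.17  ]]
489 [ 0.49519078 -0.02084685  0.13980887] [ 0.45648075 -0.06207986  0.13197229] [0.5381646  0.01806787 0.15340471]
[[ 1.000e-04  9.036e-01  4.285e-01]
 [-0.000e+00  4.285e-01 -9.036e-01]
 [-1.000e+00  0.000e+00  1.000e-04]]
[ -1.14646977  17.4448656  -12.57644733]
```

View pics/crop.png

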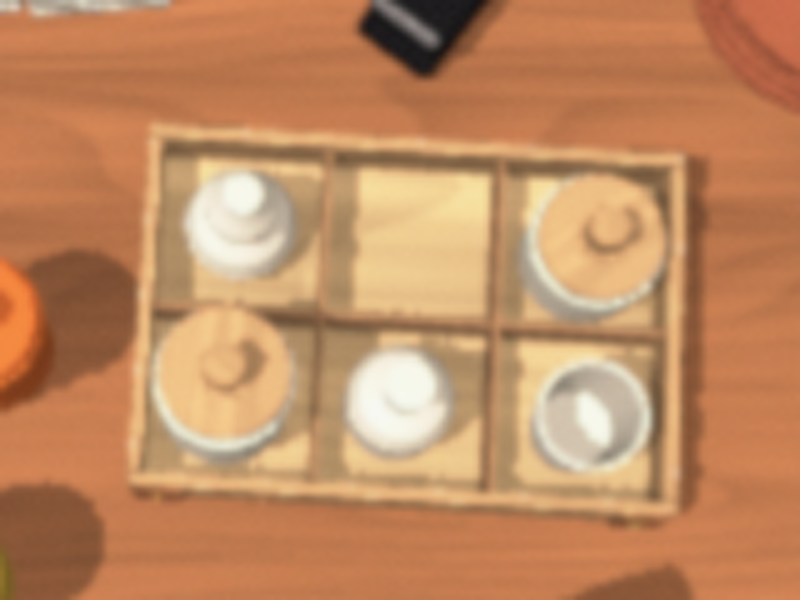

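The crop confirms it: the tall canister's knob is at (230,365) in the crop, the low canister is at upper right, and the vases and cup stand in the other cells. I'm moving above it with the jaws shut.

{"api": "servo_tool", "payload": {
  "series": [-1, 0, 0.6, -0.45, 0, -1, 0, 1.8, -1.3, 0, -1, 0, 3, -2.2, 0, -1, 0, 4.2, -3, 0, -1, 0, 5.4, -3.9, 0, -1, 0, 6.6, -4.8, 0, -1, 0, 7.8, -5.6, 0, -1, 0, 9, -6.5, 0, -1, 0, 10.2, -7.4, 0, -1, 0, 11.4, -8.2, 0],
  "newtons": 60
}}

```text
t: 1.78
tool_pos: [0.4057, -0.1877, 0.2317]
ee_rot: [0.598, 0.378, 0.597, -0.378]
contact_force: [0.8, -0.4, 0.8]
opening: 0.0001
```

Run:
```python
from h import *
s=sense();print(s['t'],s['tool_pos'],s['contact_force'],shift([.4965,-.0215,.225],s))
```

```text
1.7833 [ 0.40574436 -0.187725    0.23170217] [ 0.79490689 -0.39180535  0.76446751] [ 0.2679249   6.12887705 -4.45249269]
```

{"api": "servo_tool", "payload": {
  "series": [-1, 0, 1.2, -0.85, 0, -1, 0, 2.4, -1.7, 0, -1, 0, 3.6, -2.6, 0, -1, 0.1, 4.7, -3.4, 0, -1, 0.15, 5.5, -4, 0, -1, 0.2, 5.9, -4.3, 0, -1, 0.25, 6.13, -4.45, 0, -1, 0.25, 6.13, -4.45, 0, -1, 0.25, 6.13, -4.45, 0, -1, 0.25, 6.13, -4.45, 0]
}}

```text
t: 2.62
tool_pos: [0.4962, -0.0228, 0.2255]
ee_rot: [0.598, 0.378, 0.597, -0.379]
contact_force: [-0.1, -0.1, 0.3]
opening: 0.0
```

Run:
```python
from h import *
s=sense();print(s['t'],s['tool_pos'],s['contact_force'],np.round(rot(s),3),shift([.4965,-.0215,.18],s))
p=snapshot('side'); cv2.imwrite('pics/side2.png',cv2.resize(p['color'][150:290,240:430],(760,560))[:,:,::-1])
```

```text
2.6167 [ 0.4962072  -0.02283923  0.22554971] [-0.10908963 -0.07357581  0.29112607] [[ 0.001  0.904  0.427]
 [-0.001  0.427 -0.904]
 [-1.     0.     0.001]] [ 1.82193339  0.03318927 -0.04588758]
```

View pics/side2.png

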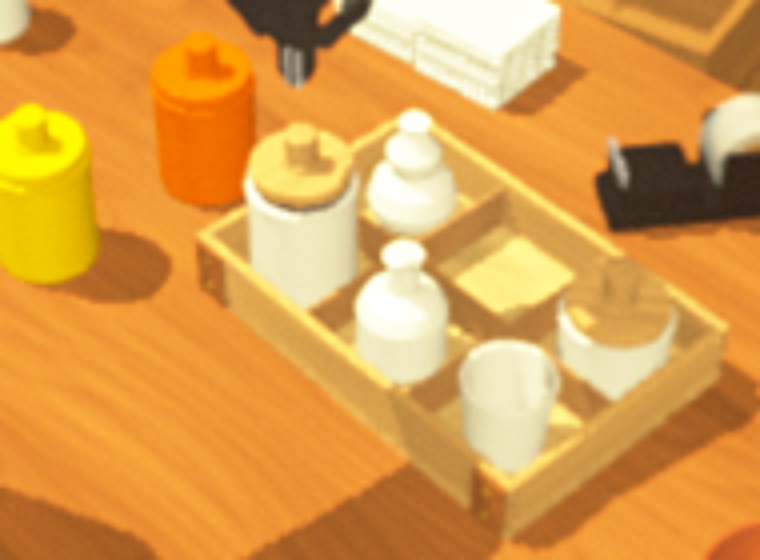

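The side view shows the fingertips at (295,65) over the knob at (302,145), with the dark gasket showing under the lid. Next is to come down close to the knob, then press in small steps.

{"api": "servo_tool", "payload": {
  "series": [-1, 0.4, 0, 0, 0, -1, 0.8, 0.03, -0.04, 0, -1, 1.2, 0.03, -0.04, 0, -1, 1.5, 0.03, -0.04, 0, -1, 1.7, 0.03, -0.04, 0, -1, 1.8, 0.03, -0.04, 0, -1, 1.85, 0.03, -0.04, 0, -1, 1.9, 0.03, -0.04, 0, -1, 1.9, 0.03, -0.04, 0, -1, 1.9, 0.03, -0.04, 0]
}}

```text
t: 3.5
tool_pos: [0.4968, -0.0217, 0.1786]
ee_rot: [0.598, 0.379, 0.596, -0.379]
contact_force: [-0.0, 0.1, -0.1]
opening: -0.0002
```

{"api": "servo_tool", "payload": {
  "series": [-1, 0.04, 0, 0, 0, -1, 0.08, 0, 0, 0, -1, 0.12, 0, 0, 0, -1, 0.16, 0, 0, 0, -1, 0.2, 0, 0, 0, -1, 0.24, 0, 0, 0, -1, 0.28, 0, 0, 0, -1, 0.32, 0, 0, 0, -1, 0.32, 0, 0, 0, -1, 0.32, 0, 0, 0]
}}

```text
t: 4.33
tool_pos: [0.4969, -0.0217, 0.1715]
ee_rot: [0.598, 0.379, 0.596, -0.378]
contact_force: [-1.0, -0.4, 4.8]
opening: 0.0001
```

{"api": "servo_tool", "payload": {
  "series": [-1, 0.04, 0, 0, 0, -1, 0.08, 0, 0, 0, -1, 0.12, 0, 0, 0, -1, 0.16, 0, 0, 0, -1, 0.2, 0, 0, 0, -1, 0.24, 0, 0, 0, -1, 0.24, 0, 0, 0, -1, 0.24, 0, 0, 0, -1, 0.24, 0, 0, 0, -1, 0.24, 0, 0, 0]
}}

```text
t: 5.17
tool_pos: [0.4971, -0.0217, 0.1674]
ee_rot: [0.599, 0.379, 0.596, -0.378]
contact_force: [-3.3, -1.3, 8.6]
opening: -0.0002
```

{"api": "servo_tool", "payload": {
  "series": [-1, 0.06, 0, 0, 0, -1, 0.12, 0, 0, 0, -1, 0.16, 0, 0, 0, -1, 0.2, 0, 0, 0, -1, 0.24, 0, 0, 0, -1, 0.24, 0, 0, 0, -1, 0.24, 0, 0, 0, -1, 0.24, 0, 0, 0, -1, 0.24, 0, 0, 0, -1, 0.24, 0, 0, 0]
}}

```text
t: 6.0
tool_pos: [0.4975, -0.0218, 0.1641]
ee_rot: [0.6, 0.379, 0.595, -0.378]
contact_force: [-3.5, 0.3, 11.1]
opening: 0.0002
```

{"api": "servo_tool", "payload": {
  "series": [-1, 0.08, 0, 0, 0, -1, 0.16, 0, 0, 0, -1, 0.2, 0, 0, 0, -1, 0.24, 0, 0, 0, -1, 0.28, 0, 0, 0, -1, 0.28, 0, 0, 0, -1, 0.28, 0, 0, 0, -1, 0.28, 0, 0, 0, -1, 0.28, 0, 0, 0, -1, 0.28, 0, 0, 0]
}}

```text
t: 6.83
tool_pos: [0.4992, -0.022, 0.1644]
ee_rot: [0.602, 0.38, 0.592, -0.377]
contact_force: [-8.9, 0.5, 25.2]
opening: -0.0001
```

The lid has stopped hard at z 0.164 with 25 N, which matches home (8+126+30 mm). I'm backing off to look.

{"api": "servo_tool", "payload": {
  "series": [-1, -0.2, 0, 0, 0, -1, -0.4, 0, 0, 0, -1, -0.8, 0, 0, 0, -1, -1.4, 0, 0, 0, 1, -2, 0, 0, 0, 1, -2.4, 0, 0, 0, 1, -2.4, 0, 0, 0, 1, -2.4, 0, 0, 0, 1, -2.4, 0, 0, 0, 1, -2.4, 0, 0, 0]
}}

```text
t: 7.67
tool_pos: [0.4977, -0.0218, 0.2228]
ee_rot: [0.602, 0.38, 0.593, -0.377]
contact_force: [-0.1, -0.2, -0.4]
opening: 0.0723
```

Run:
```python
from h import *
s=sense();print(s['t'],s['tool_pos'],s['opening'],np.round(rot(s),3))
p=snapshot('side'); cv2.imwrite('pics/side3.png',cv2.resize(p['color'][150:250,240:375],(756,560),interpolation=cv2.INTER_CUBIC)[:,:,::-1])
X=cloud(p)
m=(np.hypot(X[...,0]-.497,X[...,1]+.022)<.02)&(X[...,2]>.15)&(X[...,2]<.18);P=X[m];print(len(P),P.mean(0),P.min(0),P.max(0),np.percentile(P[:,2],[50,90]))
```

```text
7.6667 [ 0.49773741 -0.0217588   0.22284577] 0.07226835535830994 [[ 0.012  0.904  0.427]
 [-0.003  0.427 -0.904]
 [-1.     0.01   0.008]]
59 [ 0.49459626 -0.02691075  0.16018289] [ 0.48237633 -0.03764799  0.15051177] [ 0.50831991 -0.01152318  0.16710261] [0.16104221 0.16454769]
```

View pics/side3.png

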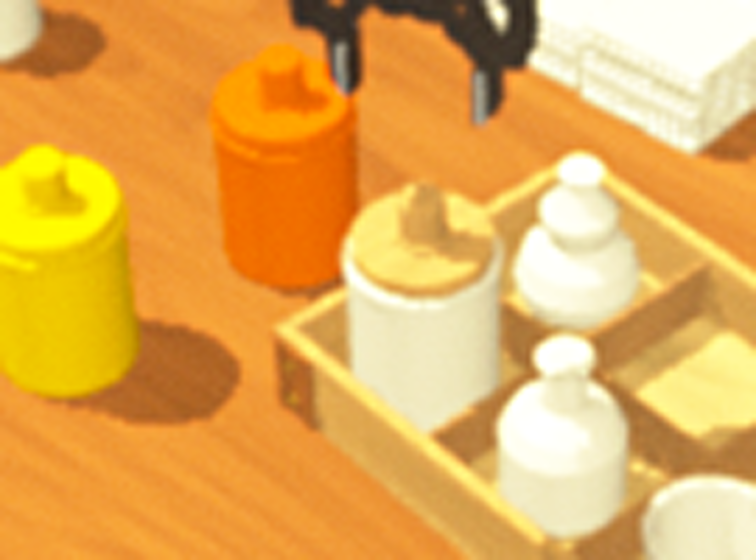

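The gasket no longer shows; the lid at (425,245) sits on the rim. Now I'll go down around the knob and grip it.

{"api": "servo_tool", "payload": {
  "series": [1, 0.4, 0, 0, 0, 1, 1, -0.03, -0.02, 0, 1, 1.6, -0.05, -0.03, 0, 1, 2.2, -0.08, -0.04, 0, 1, 2.7, -0.08, -0.04, 0, 1, 3.0, -0.08, -0.04, 0, 1, 3.2, -0.08, -0.04, 0, 1, 3.3, -0.08, -0.04, 0, 1, 3.38, -0.08, -0.04, 0, 1, 3.38, -0.08, -0.04, 0]
}}

```text
t: 8.55
tool_pos: [0.4968, -0.022, 0.1386]
ee_rot: [0.602, 0.38, 0.593, -0.377]
contact_force: [0.0, 0.7, -0.2]
opening: 0.0857
```

Run:
```python
from h import *
s=sense();print(s['t'],s['tool_pos'],s['opening'],s['contact_force'],shift([.4965,-.0217,.138],s))
```

```text
8.55 [ 0.49675164 -0.02198757  0.1385821 ] 0.08566844497824828 [ 0.02095579  0.713778   -0.16180215] [ 0.02311483 -0.0044268  -0.01489553]
```

{"api": "servo_tool", "payload": {
  "series": [0.3, 0, 0, 0, 0, 0, 0, 0, 0, 0, -0.2, 0, 0, 0, 0, -0.4, 0, 0, 0, 0, -1, 0, 0, 0, 0, -1, 0, 0, 0, 0, -1, 0, 0, 0, 0, -1, 0, 0, 0, 0, -1, 0, 0, 0, 0, -1, 0, 0, 0, 0],
  "newtons": 60
}}

```text
t: 9.38
tool_pos: [0.4972, -0.0222, 0.1391]
ee_rot: [0.602, 0.38, 0.592, -0.377]
contact_force: [1.0, -1.5, 2.2]
opening: 0.0262
```

{"api": "servo_tool", "payload": {
  "series": [-1, -0.04, 0, 0, 0, -1, -0.08, 0, 0, 0, -1, -0.14, 0, 0, 0, -1, -0.22, 0, 0, 0, -1, -0.3, 0, 0, 0, -1, -0.4, 0, 0, 0, -1, -0.5, 0, 0, 0, -1, -0.6, 0, 0, 0, -1, -0.6, 0, 0, 0, -1, -0.6, 0, 0, 0]
}}

```text
t: 10.22
tool_pos: [0.4971, -0.0222, 0.1545]
ee_rot: [0.602, 0.38, 0.592, -0.377]
contact_force: [0.3, -0.7, -5.2]
opening: 0.0259
```

It carries 5.2 N, the full weight. Lifting on.

{"api": "servo_tool", "payload": {
  "series": [-1, -0.15, 0, 0, 0, -1, -0.45, 0, 0, 0, -1, -0.85, 0, 0, 0, -1, -1.3, 0, 0, 0, -1, -1.75, 0, 0, 0, -1, -2.2, 0, 0, 0, -1, -2.6, 0, 0, 0, -1, -2.95, 0, 0, 0, -1, -3.2, 0, 0, 0, -1, -3.3, 0, 0, 0]
}}

```text
t: 11.05
tool_pos: [0.4964, -0.022, 0.2387]
ee_rot: [0.603, 0.38, 0.591, -0.377]
contact_force: [0.3, 0.6, -3.9]
opening: 0.0263
```

{"api": "servo_tool", "payload": {
  "series": [-1, -0.1, 0, 0, 0, -1, -0.2, 0, 0, 0, -1, -0.3, 0, 0, 0, -1, -0.35, 0, 0, 0, -1, -0.35, 0, 0, 0, -1, -0.35, 0, 0, 0, -1, -0.35, 0, 0, 0, -1, -0.35, 0, 0, 0, -1, -0.35, 0, 0, 0, -1, -0.35, 0, 0, 0]
}}

```text
t: 11.88
tool_pos: [0.4962, -0.0219, 0.2473]
ee_rot: [0.603, 0.38, 0.591, -0.377]
contact_force: [0.4, -0.3, -3.9]
opening: 0.0266
```

Run:
```python
from h import *
s=sense();print(s['t'],s['tool_pos'],s['opening'],s['contact_force'],np.abs(s['joint_vel']).max(),np.round(rot(s),3)[:,0])
p=snapshot('side'); cv2.imwrite('pics/side4.png',cv2.resize(p['color'][110:290,230:430],(660,594),interpolation=cv2.INTER_CUBIC)[:,:,::-1])
for t in ('canister','canister_knob'): print(t,[(np.round(d['centre'],3),round(d['score'],2)) for d in spot_point(p,t)])
```

```text
11.8833 [ 0.49623282 -0.02193633  0.24727573] 0.026593880392337555 [ 0.37056368 -0.31127855 -3.88878798] 0.0013176808697644086 [ 0.017 -0.004 -1.   ]
canister [(array([ 0.498, -0.021,  0.114]), 0.94), (array([ 0.372,  0.168, -0.003]), 0.85), (array([0.541, 0.139, 0.002]), 0.68)]
canister_knob [(array([ 0.496, -0.023,  0.24 ]), 0.67), (array([0.538, 0.142, 0.128]), 0.51), (array([ 0.551, -0.153, -0.003]), 0.47), (array([0.374, 0.166, 0.124]), 0.44)]
```

View pics/side4.png

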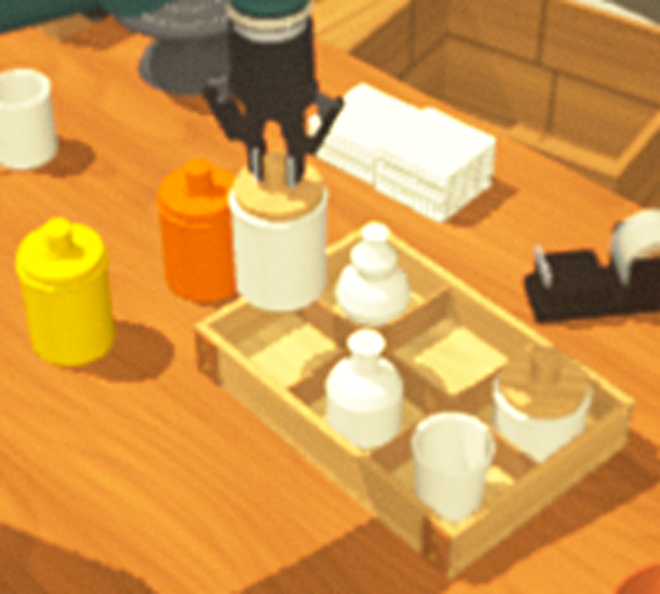

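The canister hangs upright above its cell at (280,240), with the lid on the rim, no gasket showing, and the other pieces standing as before. Handing in.

```bash
python3 -c "
from bench import *
print(close_job()); s=sense(); print(s['t'],s['tool_pos'],s['opening'])"
```

```text
the job is handed in; nothing more can be done
None
the job is handed in; nothing more can be done
```

The tall canister's lid is pressed home, and the canister is now held up by its knob above the crate. I handed the job in at about 12 s of the 48 s allowed; no verdict was reported.

- **Pressing:** I pushed the lid down with shut fingertips on the knob, about 7 mm, until it stopped hard at z 0.164 m under 25 N. That matches the expected height for a lid fully home, and the gasket no longer showed in the side view.
- **Lifting:** I gripped the knob with 60 N and lifted the canister about 108 mm. The base reads about 0.114 m, roughly 54 mm above the rim. The tool is tilted about 1° and the joints were practically still.
- **Other pieces:** in the last side picture the crate pieces and the mug stand as before. The bowl was cut off by the crop, but nothing touched it.
- **One disagreement:** the wrist load read 5.2 N at the start of the lift and 3.9 N at the end. I took this as sensor bias, since the grip opening (26–27 mm) and the picture showed no slip.

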